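Issue a mould-insert case from the packed magazine rack

TASK

Tip the orange case forward by its top until it leans out on the rack's front bar, then lift it out of the packed row and stand it upright in the aluminium tray, set down gently. Then mark it as issued: roll the edge wheel on the grey post beside the row, its top towards the rack's front, all the way until red shows instead of green. Leave the other cases standing in the rack and everything else where it is.

Things in the scene. Friction and masses are not known exactly. Their poses are not given: they have to be found in the camera images.
- rack: Green steel rack, fixed, may be turned a little. Origin: under the middle of the row, on the table; -x is its front, +y along the row. Five cases stand on its 6 mm floor at x = 0, y = -75, -37.5, 0, 37.5, 75 mm (1.5 mm gaps), fronts at x = -30. Wall 130 mm high behind (x = 32); side walls 120 mm high at y = +-100, x -29 to 33; foot lip 4 mm high, 3 mm in front of the cases.
- bar_mid (a point): Middle of the rack's steel front bar, 10 mm thick, along the rack's y, 70 mm above the table, 39 mm in front of the row. A case tipped forward about its lower front edge passes its balance at 0.38 rad, then leans on the bar at about 0.48 rad and stays; let go earlier, it falls back.
- orange_mid (a point): Centre of the orange plastic case (150 mm tall (168 with its tab), 60 mm deep front to back, 36 mm thick, 0.3 to 0.55 kg), half-way up its 150 mm body. In the row its axes are the rack's: x to its back, y across its thickness, z up. It may stand at any of the five places. Leaning on the bar, its broad sides stand free in front of its neighbours.
- orange_tab (a point): Centre of the pull tab on top of the orange case: 18 mm high (from 150 to 168 mm above the case's foot), 26 mm wide (y), 10 mm thick (x), 14 mm in front of the case's centre line. The top behind it is flat, 39 mm long: shut fingers fit behind the tab and can draw it forward. The other cases have the same tab.
- case_a_mid (a point): Centre of a blue case, otherwise like the orange one; stays in the rack.
- case_b_mid (a point): Centre of a grey case, otherwise like the orange one; stays in the rack.
- case_c_mid (a point): Centre of a blue case, otherwise like the orange one; stays in the rack.
- case_d_mid (a point): Centre of a grey case, otherwise like the orange one; stays in the rack.
- tray_in (a point): Centre of the inner floor (5 mm above the table) of the square aluminium tray, fixed, 160 x 160 mm outside, 150 x 150 mm inside, rim 18 mm above the table; axes along its sides, z up.
- tally_top (a point): Topmost point of the edge wheel, 122 mm above the table, axes as the rack's. The wheel, 70 mm in diameter, 10 mm wide, axis along the rack's y, stands 12 mm out of a slot in the flat top of a grey post, 110 mm high. This point is 5 mm behind and 132 mm to the right (-y) of the rack's origin; the post reaches 47 mm before and behind it, 28 mm to either side. Its rim is part green, part red.
- tally (a joint): Turn of the edge wheel in rad: 0 to 0.3 at the start (green shows), end stop 1.75 (red). Grows as its top moves to the rack's front (-x). It stays where left. About 1 N at the rim turns it: a fingertip pressed on its top with 3 to 8 N and drawn forward rolls it by friction, 35 mm of travel per rad, in several strokes.
- bottle_mid (a point): Middle of a white bottle, 68 mm in diameter, 190 mm tall. To be left where it is.
- wrench: Steel wrench 190 mm long lying on the table. To be left where it is.

How it is judged:
By the outcome, as a careful person would: the job done as asked, in the order asked, and still so for the second after the job is handed in, with the robot touching nothing.
It also fails if it takes over 72 s, if anything falls off the work surface, if the arm or the gripper's body presses on something with over 40 N, if the wrist force passes 120 N, or if a joint passes its speed limit or range.

ROBOT

A 6-joint arm with a two-finger parallel gripper is mounted at the origin on the work surface. World frame = base frame: x ahead of the robot, y to its left, z up, the work surface at z = 0. Lengths are in mm, angles in rad, forces in N, time in s.
With the tool pointing down it reaches from about 250 to 725 mm from the base axis. Payload 9.7 kg.
Tool frame: the origin (TCP) lies on the centre line of the jaws, within the pads' length; the fingertips stand 11 mm ahead of it and the grasp point (between the pads) lies 8 mm behind it (tcp_to_tips is the distance from the TCP to the fingertips, in mm); y points along the fingers, x is the direction in which the jaws open and shut, and the axes are right-handed (so a half turn about y gives the same grasp; the last joint's range is limited). The gripper opens to 85 mm and grips with 20 to 120 N. Pads are 22 mm wide; open, the fingers measure 114 mm over their backs; the gripper's body (76 mm by 85 mm) begins 54 mm behind the grasp point. The pads swing forward as they close: fully open they stand 13 mm farther back than shut.
Start: joints at [-1.32, 0.087, 0.176, 1.66, 0, 1.571], TCP at [136.496, -532.791, 242.284] pointing down, gripper open.
Joint ranges: [-3.13, 3.13], [-0.85, 1.81], [-1.15, 1.24], [-2.2, 2.28], [-1.44, 1.52], [-3.14, 3.14]. Speed limits (rad/s): [2.22, 2.22, 2.57, 3.14, 3.14, 3.14].

INTERFACE

Orientations are given as a 3x3 rotation matrix whose columns are the frame's x, y, z axes.
In Python, from station import * gives the robot as it stands.
- The arm moves only by the tool send_rows, never from a script. Its argument "series" is text: rows parted by semicolons, each of 7 numbers parted by spaces: the shift along the tool's x, y, z in units of 50 mm (1.0 is 50 mm), then the turn, a rotation vector about the tool's x, y, z in units of 5 degrees (1.0 is 5 degrees), then the closure, from -1 (fully open) to 1 (shut). In form: tx ty tz ax ay az gripper; .... A call has exactly 8 rows; each row shifts and turns the commanded pose from where the row before left it, along the tool's axes as they then stand; what a row does not reach is not made up. A row lasts 1/10 s, in which the tool goes at most 50 mm and 8.59 degrees, less where a joint would pass 70% of its speed; a pose out of reach is approached as far as the arm can. A call is refused whole if a number of a shift passes 1 or a number of a turn 1, either way. A call with a gripper value outside its range is refused whole. The fingers move at their own pace and stop on an object; the grip force is fixed at half the most. Time passes only in rows, so rows that do not move let the fingers close, or fill a call up. It gives the time, the measured TCP pose, the force and the opening at its end, in the units of the state.
- read_state(): the state, without advancing time (a new reading comes with each control period).
- read_camera(name): name is "scene" or "top" or "wrist"; returns the picture (420x560x3 uint8, blue, green, red); there is no depth.
- camera_info(name): a dict with "mtx" (3x3 intrinsics, pixels), "k1" (the pictures are not rectified: a ray, as slopes to the right and down, at radius r is drawn at 1 + k1 r^2 times it, then the intrinsics apply), "R" (3x3) and "t" (3): a world point X has camera coordinates R X + t; the wrist camera has in their place "tool_from_camera" (4x4, takes a point from camera to tool coordinates, whose origin is the TCP and whose axes are the tool frame's). Camera axes: x right, y down, z forward; pixel columns grow to the right and rows downward; lengths in mm; the calibration is good to about 2 mm. A picture is of the moment at which its call begins: read the wrist's pose just before it. camera_info takes no time and is no camera call.
- job_done(): hands the job in, once; it reports no verdict.
The state is a dict: "time_s": time; "joint_pos": joint angles; "dq": joint speeds; "effort": joint torques, N m; "tcp_pos": TCP position; "ee_rot": TCP orientation; "force": force on the tool from outside, world axes, zero at the start; "wrist_torque": the same for the moment, N m; "grip_width": finger opening in mm.
Only numpy, scipy, OpenCV 4.12 (cv2) and the standard library are available. Lean on these libraries where they do the work, as an engineer would, in place of code of your own. Each camera call takes 0.05 s, during which the arm holds its last target.

## Working session

There is one attempt and no reset: what is moved stays moved. The work goes in short steps, Python scripts to look and compute and a tool call to move; the robot and the scene stay as the last step left them, time stands still between calls to the robot, and variables do not carry over. Pictures are saved under pics/ and viewed, and the job is handed in when it is done.

Besides the shell and the picture viewer there is one more tool, called after "Call:" by a JSON object that holds its "op" and its "data", one argument or row to a line. send_rows: Moves the arm, as the interface text tells. Its arguments: {"type":"object","properties":{"series":{"type":"string"}},"required":["series"]}

```bash
ls; mkdir -p pics; cat > h.py <<'E'
from station import *
import numpy as np, cv2
def snap(n,f):
    im=read_camera(n); cv2.imwrite('pics/'+f,im); return im
E
python3 - <<'E'
from h import *
s=read_state(); print(s)
for n in ['scene','top','wrist']:
    print(n,camera_info(n)); snap(n,n+'0.png')
E
```

```text
pics
{'time_s': 0.0, 'joint_pos': array([-1.32001313e+00,  8.74877853e-02,  1.75128819e-01,  1.65980004e+00,
       -3.18181048e-05,  1.57080415e+00]), 'dq': array([-5.15178531e-04,  1.33911463e-03,  2.12715977e-03,  1.03985445e-03,
       -5.70361644e-04, -1.69474957e-05]), 'effort': array([ 5.48508524e-04, -5.20386350e+01,  4.64806044e+01,  1.62519672e-02,
       -5.11422354e-05,  4.96553992e-05]), 'tcp_pos': array([ 136.42789815, -532.58974841,  241.56509901]), 'ee_rot': array([[ 2.48154920e-01, -3.68988168e-04,  9.68720290e-01],
       [-9.68719402e-01,  1.31215313e-03,  2.48155192e-01],
       [-1.36267569e-03, -9.99999071e-01, -3.18287422e-05]]), 'force': array([1.00669343, 0.92509223, 0.13927348]), 'wrist_torque': array([0.02409072, 0.03532205, 0.03083617]), 'grip_width': 85.27049888073168}
scene {'mtx': array([[441.33040891,   0.        , 278.63383362],
       [  0.        , 441.33040891, 206.5876532 ],
       [  0.        ,   0.        ,   1.        ]]), 'k1': -0.12314127399540616, 'R': array([[ 0.31870201,  0.94773801,  0.01488906],
       [ 0.51500305, -0.15995343, -0.8421
[... 415 characters left out ...]
2, -2.19355329e-01],
       [ 2.18818728e-01, -1.53412799e-02, -9.75644920e-01]]), 't': array([ -20.85496375,  580.64295626, 1101.43111597])}
wrist {'mtx': array([[367.97673495,   0.        , 275.80346951],
       [  0.        , 367.97673495, 210.36351122],
       [  0.        ,   0.        ,   1.        ]]), 'k1': -0.08479412745660167, 'tool_from_camera': array([[ 9.99999385e-01,  8.81018182e-04,  6.74227631e-04,
         1.33773200e-01],
       [-4.13849431e-04, -2.67627063e-01,  9.63522488e-01,
        -1.29953938e+02],
       [ 1.02932239e-03, -9.63522174e-01, -2.67626533e-01,
         6.71747737e+01],
       [ 0.00000000e+00,  0.00000000e+00,  0.00000000e+00,
         1.00000000e+00]])}
```

View pics/scene0.png

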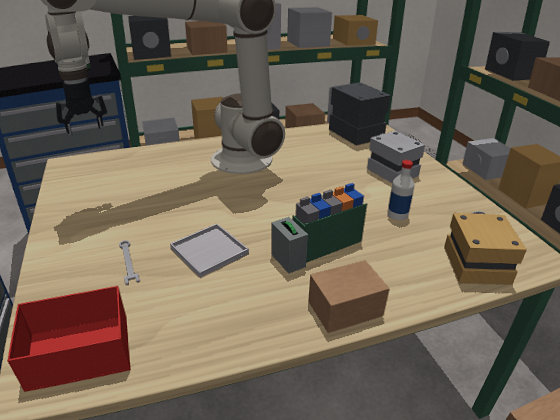

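View pics/top0.png

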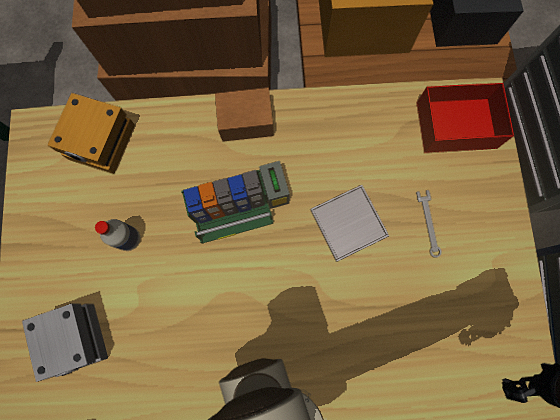

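View pics/wrist0.png

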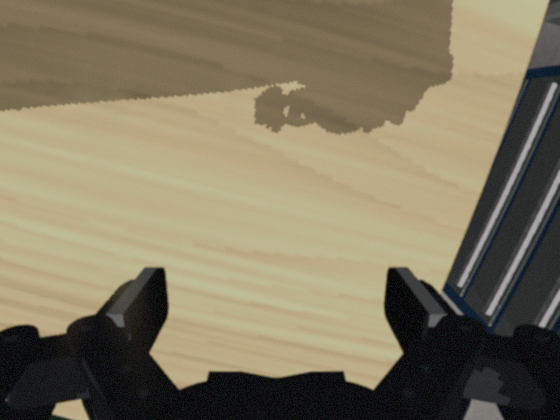

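The top view shows the rack at about (230,205), with its front bar facing the robot. Orange is second from the left at (208,193). The tally is at (275,180), the tray at (349,223), the bottle at (112,232) and the wrench at (428,225). I'll zoom in next.

```bash
cat >> h.py <<'E'
def ray(n,u,v):
    c=camera_info(n);K=c['mtx']
    d=cv2.undistortPoints(np.array([[[u,v]]],float),K,np.array([c['k1'],0,0,0,0.]))[0,0]
    # refine exact by cv2 iterative (model same as opencv radial k1)
    if n=='wrist':
        s=read_state();T=c['tool_from_camera'];R=s['ee_rot']
        o=R@T[:3,3]+s['tcp_pos'];dw=R@T[:3,:3]@np.array([d[0],d[1],1])
    else:
        o=-c['R'].T@c['t'];dw=c['R'].T@np.array([d[0],d[1],1])
    return o,dw/np.linalg.norm(dw)
def onz(n,u,v,z):
    o,d=ray(n,u,v);return o+d*(z-o[2])/d[2]
def proj(n,X,s=None):
    c=camera_info(n)
    if n=='wrist':
        T=c['tool_from_camera'];p=T[:3,:3].T@(s['ee_rot'].T@(np.array(X)-s['tcp_pos'])-T[:3,3])
    else: p=c['R']@np.array(X)+c['t']
    x=p[:2]/p[2];x=x*(1+c['k1']*(x@x));return c['mtx'][:2,:2]@x+c['mtx'][:2,2]
E
python3 - <<'E'
from h import *
im=cv2.imread('pics/top0.png')
c=im[150:250,170:400];cv2.imwrite('pics/t1.png',cv2.resize(c[:,:130],None,fx=6,fy=6,interpolation=cv2.INTER_CUBIC))
hsv=cv2.cvtColor(im,cv2.COLOR_BGR2HSV)
m=((hsv[...,2]>120)&(hsv[...,1]<40)).astype(np.uint8); 
m[:180]=0;m[265:]=0;m[:,:305]=0;m[:,395:]=0
cs,_=cv2.findContours(m,0,1);k=max(cs,key=cv2.contourArea);r=cv2.minAreaRect(k);b=cv2.boxPoints(r);print(r)
for p in b:print(p,onz('top',*p,18))
im=cv2.imread('pics/scene0.png');cv2.imwrite('pics/s1.png',cv2.resize(im[170:280,250:380],None,fx=5,fy=5,interpolation=cv2.INTER_CUBIC))
E
```

```text
((349.43414306640625, 221.86563110351562), (58.76979064941406, 57.695804595947266), 63.886085510253906)
[310.59705 208.17795] [ 576.32271254 -130.21401477   18.        ]
[362.40332 182.78271] [ 638.6538113 -280.0303136   18.       ]
[388.27124 235.55331] [ 486.18929677 -334.69420226   18.        ]
[336.46497 260.94855] [ 427.60808895 -187.73561469   18.        ]
```

View pics/t1.png

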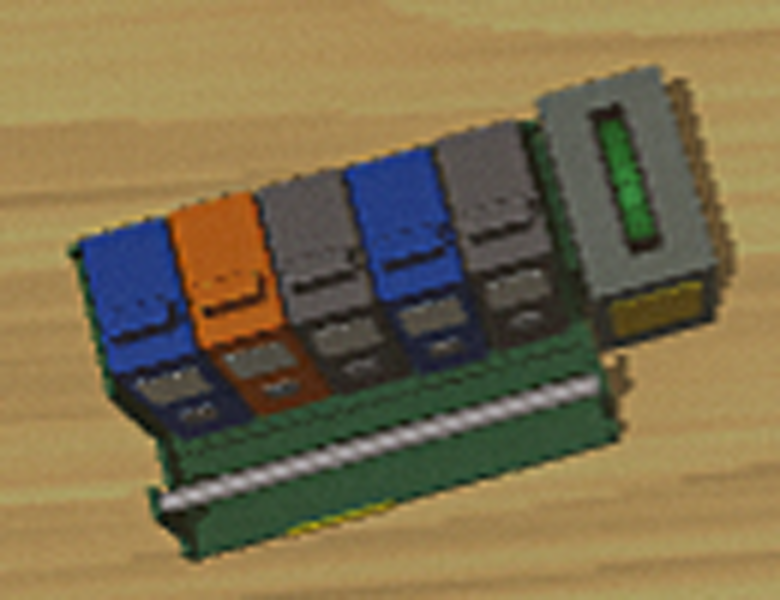

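View pics/s1.png

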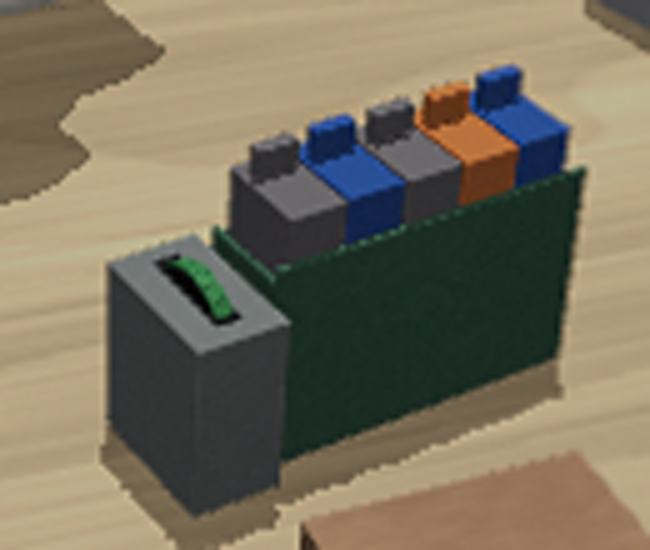

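The top crop shows the orange top face at about (170–275, 195–345), the bar from (165,500) to (597,383), and the post top corners at (535,105), (660,68), (712,270) and (590,297). Next I'll fit the rack pose.

```bash
python3 - <<'E'
from h import *
from scipy.optimize import least_squares
f=lambda x,y:(170+(x+.5)/6-.5,150+(y+.5)/6-.5)
# rack pts: rack xyz, world xy from top
pts=[((30,93.5,156),(80,240)),((-30,93.5,156),(112,368)),((30,-93.5,156),(518,122)),
 ((30,56.25,156),(169,218)),((30,18.75,156),(258,186)),((30,-18.75,156),(346,166)),((30,-56.25,156),(436,146)),
 ((-52,-104,110),(590,297)),((-52,-160,110),(712,268)),((42,-160,110),(660,68)),((42,-104,110),(537,103)),((-30,56.25,156),(204,349)),((-30,18.75,156),(280,330)),((-30,-18.75,156),(380,312))]
A=np.array([p[0] for p in pts],float);W=np.array([onz('top',*f(*p[1]),p[0][2])[:2] for p in pts])
def tr(q,A):
    c,s=np.cos(q[2]),np.sin(q[2]);return A[:,:2]@np.array([[c,s],[-s,c]])+q[:2]
r=least_squares(lambda q:(tr(q,A)-W).ravel(),[550,0,0],loss='soft_l1',f_scale=2);q=r.x;print('rack',q);print(np.round(tr(q,A)-W,1))
for p in [(165,500),(597,383)]:
    w=onz('top',*f(*p),74)[:2];c,s=np.cos(q[2]),np.sin(q[2]);print('bar in rack',np.array([[c,s],[-s,c]])@(w-q[:2]))
# scene check
S=[((-46+ -0,0,0),)]
g=lambda x,y:(250+(x+.5)/5-.5,170+(y+.5)/5-.5)
for P,px in [((42,-160,110),(198,352)),((42,-104,110),(288,322)),((-52,-160,110),(108,265)),((34,100,130),(585,172)),((34,-100,130),(278,268)),((30,56.25,156),(519,152)),((30,18.75,156),(460,166))]:
    w=tr(q,np.array([P],float))[0];print('scene',np.round(proj('scene',[*w,P[2]])-g(*px),2))
m=np.array([[1]])
im=cv2.imread('pics/scene0.png')
E
```

```text
rack [6.06974280e+02 9.17057148e+01 2.37625184e-01]
[[-0.4  1.1]
 [-4.2 -1. ]
 [ 5.8  0.9]
 [ 1.6  1.6]
 [-0.6  2. ]
 [ 2.1  2. ]
 [ 5.   2.9]
 [-6.6 -4.5]
 [-2.6 -6.5]
 [-1.6 -0.6]
 [-2.6 -0.1]
 [-0.8  0.3]
 [ 2.2 -5.1]
 [ 6.3 -0.7]]
bar in rack [-66.72133193  98.68408424]
bar in rack [-73.46055093 -94.10658041]
scene [-0.66 -0.54]
scene [-0.4  -1.34]
scene [-2.09 -1.39]
scene [-1.12 -1.07]
scene [1.46 1.07]
scene [ 0.1  -1.49]
scene [ 1.13 -0.51]
```

```bash
python3 - <<'E'
from h import *
from scipy.optimize import least_squares
f=lambda x,y:(170+(x+.5)/6-.5,150+(y+.5)/6-.5)
g=lambda x,y:(250+(x+.5)/5-.5,170+(y+.5)/5-.5)
P=[((30,93.5,156),(80,240)),((30,-93.5,156),(518,122)),((30,56.25,156),(169,218)),((30,18.75,156),(258,186)),((30,-18.75,156),(346,166)),((30,-56.25,156),(436,146)),
 ((-52,-104,110),(590,297)),((-52,-160,110),(712,268)),((42,-160,110),(660,68)),((42,-104,110),(537,103)),((-69,98,74),(165,500)),((-69,-98,74),(597,383))]
Q=[((42,-160,110),(198,352)),((42,-104,110),(288,322)),((-52,-160,110),(108,265)),((34,100,130),(585,172)),((34,-100,130),(278,268)),((30,56.25,156),(519,152)),((30,18.75,156),(460,166))]
def W(q,X):
    c,s=np.cos(q[2]),np.sin(q[2]);return [c*X[0]-s*X[1]+q[0],s*X[0]+c*X[1]+q[1],X[2]]
def res(q):
    return np.concatenate([proj('top',W(q,X))-f(*p) for X,p in P]+[proj('scene',W(q,X))-g(*p) for X,p in Q])
r=least_squares(res,[606,91,.2],loss='soft_l1',f_scale=.7);q=r.x;print(q);print(np.round(res(q).reshape(-1,2),1))
for n,X in dict(mid=(0,37.5,81),tab=(-14,37.5,165),bar=(-69,0,70),tal=(5,-132,122)).items():print(n,np.round(W(q,X),1))
E
```

```text
[6.07892942e+02 9.15771375e+01 2.37354601e-01]
[[-0.4 -0.2]
 [-0.4 -2.5]
 [-0.6 -1. ]
 [-0.8 -0.1]
 [-0.8 -1.1]
 [-1.2 -2.2]
 [ 1.9  2.1]
 [ 2.6  0.5]
 [ 0.3  0.2]
 [ 0.1  0.6]
 [ 0.5  0.4]
 [ 0.9 -2.4]
 [-0.6 -0.3]
 [-0.3 -1.1]
 [-2.  -1.2]
 [-1.  -0.9]
 [ 1.5  1.3]
 [ 0.2 -1.3]
 [ 1.2 -0.3]]
mid [599.1 128.   81. ]
tab [585.5 124.7 165. ]
bar [540.8  75.4  70. ]
tal [643.8 -35.5 122. ]
```

```bash
cat > fit.py <<'E'
from h import *
from scipy.optimize import least_squares
f=lambda x,y:(170+(x+.5)/6-.5,150+(y+.5)/6-.5)
g=lambda x,y:(250+(x+.5)/5-.5,170+(y+.5)/5-.5)
P=[((30,93.5,156),(80,240)),((30,-93.5,156),(518,122)),((30,56.25,156),(169,218)),((30,18.75,156),(258,186)),((30,-18.75,156),(346,166)),((30,-56.25,156),(436,146)),
 ((-42,-104,110),(590,297)),((-42,-160,110),(712,268)),((52,-160,110),(660,68)),((52,-104,110),(537,103)),((-69,98,74),(165,500)),((-69,-98,74),(597,383))]
Q=[((52,-160,110),(198,352)),((52,-104,110),(288,322)),((-42,-160,110),(108,265)),((34,100,130),(585,172)),((34,-100,130),(278,268)),((30,56.25,156),(519,152)),((30,18.75,156),(460,166))]
def W(q,X):
    c,s=np.cos(q[2]),np.sin(q[2]);return [c*X[0]-s*X[1]+q[0],s*X[0]+c*X[1]+q[1],X[2]]
def res(q):
    return np.concatenate([proj('top',W(q,X))-f(*p) for X,p in P]+[proj('scene',W(q,X))-g(*p) for X,p in Q])
if __name__=='__main__':
    r=least_squares(res,[606,91,.2],loss='soft_l1',f_scale=.7);q=r.x;print(q);print(np.round(res(q).reshape(-1,2),1))
    for n,X in dict(mid=(0,37.5,81),tab=(-14,37.5,165),bar=(-69,0,70),tal=(5,-132,122)).items():print(n,np.round(W(q,X),1))
E
python3 fit.py
```

```text
[6.05326730e+02 9.17976934e+01 2.02174154e-01]
[[-0.3 -0.5]
 [ 0.3 -0.4]
 [-0.5 -0.8]
 [-0.5  0.6]
 [-0.4 -0. ]
 [-0.6 -0.6]
 [ 0.6  0.9]
 [ 1.5  0. ]
 [ 0.4 -0.5]
 [ 0.  -0.9]
 [-0.8  0.4]
 [ 0.4  0.1]
 [-0.5  0.2]
 [ 0.2 -0.3]
 [-0.9 -1.1]
 [-0.9 -0.7]
 [ 0.1  0.2]
 [ 0.  -1.4]
 [ 0.7 -0.6]]
mid [597.8 128.5  81. ]
tab [584.1 125.7 165. ]
bar [537.7  77.9  70. ]
tal [636.7 -36.5 122. ]
```

The rack pose is consistent at (605,92), yaw 0.202, with orange at y = +37.5. The tray centre is about (532,-233). I'll plan the first move, above the rack for a wrist look.

```bash
cat >> h.py <<'E'
from scipy.spatial.transform import Rotation as Ro
def Rt(yaw,tilt=0.):
    # tool x=-rack y, y=down, z=rack x ; tilt: case tipped forward (top to -x) by tilt
    c,s=np.cos(yaw),np.sin(yaw);Z=np.array([[c,-s,0],[s,c,0],[0,0,1]])
    ct,st=np.cos(tilt),np.sin(tilt)
    up=np.array([-st,0,ct]);fx=np.array([ct,0,st]);return Z@np.column_stack([[0,-1,0],-up,fx])
def rel(p0,R0,p1,R1,n):
    """n equal rows: constant turn per row in tool frame; shift in tool axes, straight line"""
    rv=Ro.from_matrix(R0.T@R1).as_rotvec();out=[]
    for i in range(n):
        Ri=R0@Ro.from_rotvec(rv*i/n).as_matrix();t=Ri.T@((p1-p0)/n)/50
        out.append(np.r_[t,np.degrees(rv/n)/5])
    return np.array(out)
def st():
    s=read_state();return s,s['tcp_pos'],s['ee_rot']
E
python3 - <<'E'
from h import *
s,p,R=st();a=rel(p,R,np.array([615,105,320.]),Rt(.202),24);print(np.round(a[[0,12,23]],3))
E
```

```text
[[-0.416 -0.065  0.518  0.     0.023 -0.   ]
 [-0.428 -0.065  0.508  0.     0.023 -0.   ]
 [-0.44  -0.065  0.498  0.     0.023 -0.   ]]
```

Call:
{"op": "send_rows", "data": {
  "series": "-0.42 -0.07 0.52 0 0.02 0 1;-0.42 -0.07 0.52 0 0.02 0 1;-0.42 -0.07 0.52 0 0.02 0 1;-0.42 -0.07 0.52 0 0.02 0 1;-0.42 -0.07 0.52 0 0.02 0 1;-0.42 -0.07 0.52 0 0.02 0 1;-0.42 -0.07 0.52 0 0.02 0 1;-0.42 -0.07 0.52 0 0.02 0 1"
}}

```text
time_s: 0.95
tcp_pos: [298.1, -318.2, 270.3]
ee_rot: [[0.234, -0.0, 0.972], [-0.972, 0.0, 0.234], [-0.0, -1.0, 0.0]]
force: [-0.2, -0.8, -1.7]
grip_width: -0.1
```

Call:
{"op": "send_rows", "data": {
  "series": "-0.43 -0.07 0.51 0 0.02 0 1;-0.43 -0.07 0.51 0 0.02 0 1;-0.43 -0.07 0.51 0 0.02 0 1;-0.43 -0.07 0.51 0 0.02 0 1;-0.43 -0.07 0.51 0 0.02 0 1;-0.43 -0.07 0.51 0 0.02 0 1;-0.43 -0.07 0.51 0 0.02 0 1;-0.43 -0.07 0.51 0 0.02 0 1"
}}

```text
time_s: 1.75
tcp_pos: [457.5, -104.0, 298.3]
ee_rot: [[0.221, -0.0, 0.975], [-0.975, 0.0, 0.221], [-0.0, -1.0, -0.0]]
force: [0.4, -0.6, 0.7]
grip_width: 0.2
```

```bash
python3 - <<'E'
from h import *
s,p,R=st();print(p,s['time_s']);a=rel(p,R,np.array([615,105,320.]),Rt(.202),8);print(np.round(a[[0,7]],3))
E
```

```text
[ 457.45449458 -104.01044802  298.29163984] 1.75
[[-0.423 -0.054  0.5    0.     0.03  -0.   ]
 [-0.432 -0.054  0.492  0.     0.03  -0.   ]]
```

Call:
{"op": "send_rows", "data": {
  "series": "-0.43 -0.05 0.5 0 0.03 0 1;-0.43 -0.05 0.5 0 0.03 0 1;-0.43 -0.05 0.5 0 0.03 0 1;-0.43 -0.05 0.5 0 0.03 0 1;-0.43 -0.05 0.5 0 0.03 0 1;-0.43 -0.05 0.5 0 0.03 0 1;-0.43 -0.05 0.5 0 0.03 0 1;-0.43 -0.05 0.5 0 0.03 0 1"
}}

```text
time_s: 2.55
tcp_pos: [616.4, 106.4, 318.0]
ee_rot: [[0.201, -0.0, 0.98], [-0.98, -0.0, 0.201], [-0.0, -1.0, -0.0]]
force: [0.1, 0.0, -0.4]
grip_width: -0.0
```

```bash
python3 - <<'E'
from h import *
s,p,R=st();print(p,s['time_s'],np.arctan2(R[1,2],R[0,2]))
im=snap('wrist','w1.png')
np.savez('w1.npz',p=p,R=R)
E
```

```text
[616.44141212 106.41151455 318.03228691] 2.55 0.20193328712208722
```

View pics/w1.png

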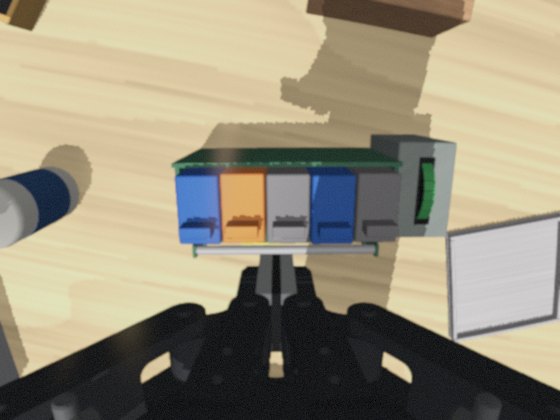

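The wrist view is aligned with the row. The orange top spans about x 221–266 and y 170–242, the bar runs from (195,251) to (378,251), and the wheel is at (427,190). Now I'll check these against the predicted pixels.

```bash
python3 - <<'E'
from h import *
from fit import W
z=np.load('w1.npz');s=dict(tcp_pos=z['p'],ee_rot=z['R']);q=[605.33,91.8,.2022]
for n,X in dict(ofl=(-30,55.5,156),ofr=(-30,19.5,156),obl=(30,55.5,156),obr=(30,19.5,156),tabtopbackL=(-9,50.5,174),tabtopbackR=(-9,24.5,174),tabtopfrontL=(-19,50.5,174),barL=(-69,100,75),barR=(-69,-100,75),tal=(5,-132,122),pfr=(-42,-160,110),pbr=(52,-160,110)).items():print(n,np.round(proj('wrist',W(q,X),s),1))
im=cv2.imread('pics/w1.png');cv2.imwrite('pics/w1z.png',cv2.resize(im[130:265,165:465],None,fx=2.6,fy=2.6,interpolation=cv2.INTER_CUBIC))
hsv=cv2.cvtColor(im,cv2.COLOR_BGR2HSV);m=cv2.inRange(hsv,(5,150,100),(18,255,255));m[:,320:]=0;m[:150]=0;m[260:]=0
k=max(cv2.findContours(m,0,1)[0],key=cv2.contourArea);print(cv2.boundingRect(k))
g=cv2.inRange(hsv,(50,150,60),(75,255,255));g[:,:405]=0;g[:,445:]=0;g[:150]=0
k=max(cv2.findContours(g,0,1)[0],key=cv2.contourArea);print('wheel',cv2.boundingRect(k))
E
```

```text
ofl [224.1 244.3]
ofr [266.6 244.3]
obl [221.4 174.2]
obr [266.1 174.1]
tabtopbackL [226.4 227.3]
tabtopbackR [259.5 227.4]
tabtopfrontL [226.8 239.4]
barL [194.8 251.2]
barR [377.8 251.2]
tal [431.4 195.2]
pfr [448.4 238.6]
pbr [460.5 143.2]
(227, 168, 39, 73)
wheel (423, 217, 2, 1)
```

View pics/w1z.png

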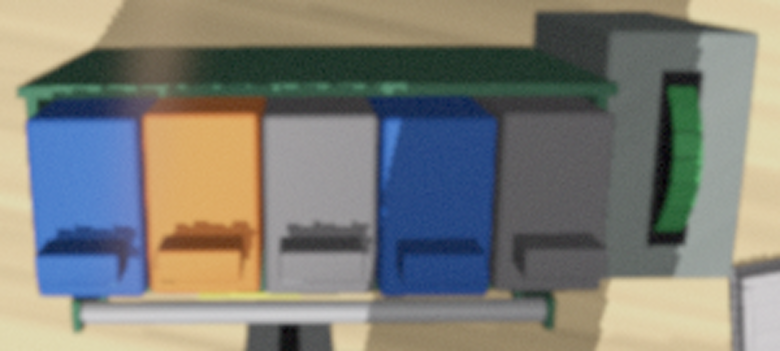

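```bash
cat >> h.py <<'E'
q=[605.33,91.8,.2022]
def W(q,X):
    c,s=np.cos(q[2]),np.sin(q[2]);return np.array([c*X[0]-s*X[1]+q[0],s*X[0]+c*X[1]+q[1],X[2]])
def toR(p):
    c,s=np.cos(q[2]),np.sin(q[2]);d=p-np.array([q[0],q[1],0]);return np.array([c*d[0]+s*d[1],-s*d[0]+c*d[1],d[2]])
E
python3 - <<'E'
from h import *
s,p,R=st();print(toR(p));a=rel(p,R,W(q,(4,37.5,200)),Rt(q[2]),1);print(np.round(a,3))
E
```

```text
[ 16.56975171  14.94140164 316.18575131]
[[-0.449  2.325 -0.248  0.015  0.017 -0.014]]
```

Call:
{"op": "send_rows", "data": {
  "series": "-0.065 0.33 -0.035 0 0 0 1;-0.065 0.33 -0.035 0 0 0 1;-0.065 0.33 -0.035 0 0 0 1;-0.065 0.33 -0.035 0 0 0 1;-0.065 0.33 -0.035 0 0 0 1;-0.065 0.33 -0.035 0 0 0 1;-0.065 0.33 -0.035 0 0 0 1;0 0 0 0 0 0 1"
}}

```text
time_s: 3.4
tcp_pos: [598.4, 123.7, 200.2]
ee_rot: [[0.203, -0.004, 0.979], [-0.979, 0.0, 0.203], [-0.001, -1.0, -0.004]]
force: [0.4, -0.5, 0.5]
grip_width: 0.2
```

```bash
python3 - <<'E'
from h import *
s,p,R=st();print(toR(p),s['force']);snap('wrist','w2.png')
s,p,R=st();print(toR(p));a=rel(p,R,W(q,(4,37.5,171)),Rt(q[2]),1);print(np.round(a,3))
E
```

```text
[ -0.38133001  32.62986049 200.17669525] [ 0.36343867 -0.51131304  0.48579357]
[9.48376266e-02 3.25170499e+01 2.01817340e+02]
[[-0.099  0.616  0.08   0.026  0.023 -0.011]]
```

View pics/w2.png

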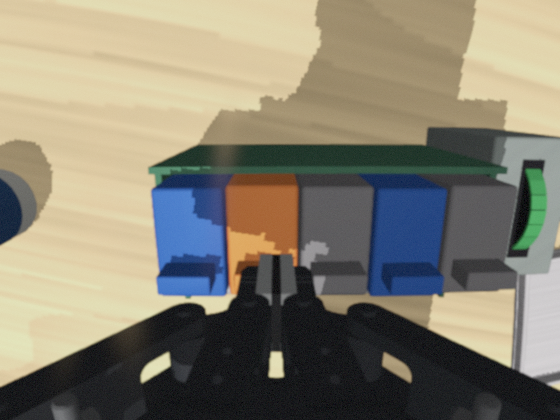

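The shut fingers' tips at (277,258) sit about 5 mm to the right of the orange centre (264). I'll correct that and descend.

Call:
{"op": "send_rows", "data": {
  "series": "-0.05 0 0.04 0.01 0.01 0 1;-0.05 0 0.04 0.01 0.01 0 1;0 0.1 0 0 0 0 1;0 0.1 0 0 0 0 1;0 0.15 0 0 0 0 1;0 0.15 0 0 0 0 1;0 0.1 0 0 0 0 1;0 0 0 0 0 0 1"
}}

```text
time_s: 4.25
tcp_pos: [602.6, 126.8, 171.6]
ee_rot: [[0.206, -0.001, 0.979], [-0.979, 0.003, 0.206], [-0.003, -1.0, 0.0]]
force: [-0.0, -0.3, 0.4]
grip_width: -0.1
```

```bash
python3 - <<'E'
from h import *
s,p,R=st();print(toR(p),s['force']);snap('wrist','w3.png')
s,p,R=st();print(toR(p),s['force'],s['time_s'])
E
```

```text
[  4.31336811  34.87557247 171.58817536] [-0.02835233 -0.28159711  0.44916296]
[  4.50296556  34.89100675 172.25990709] [0.10202812 0.29517001 0.60002154] 4.3
```

View pics/w3.png

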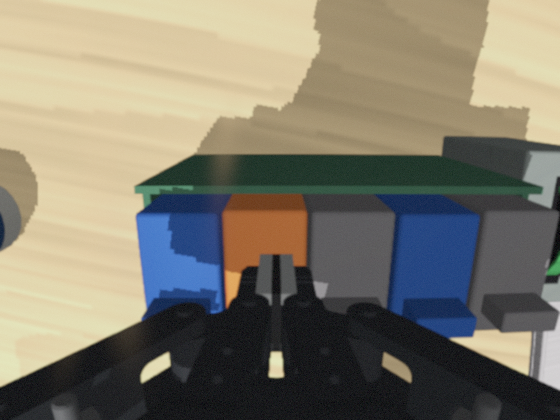

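Call:
{"op": "send_rows", "data": {
  "series": "-0.06 0.02 0 0 0 0 1;0 0 0 0 0 0 1;0 0 -0.03 0 0 0 1;0 0 -0.02 0 0 0 1;0 -0.01 -0.066 0.23 0 0 1;0 -0.014 -0.066 0.23 0 0 1;0 -0.014 -0.066 0.23 0 0 1;0 -0.014 -0.066 0.23 0 0 1"
}}

```text
time_s: 5.1
tcp_pos: [587.2, 125.2, 174.1]
ee_rot: [[0.208, 0.08, 0.975], [-0.978, 0.021, 0.207], [-0.004, -0.997, 0.083]]
force: [0.3, 0.2, -0.4]
grip_width: 0.0
```

Call:
{"op": "send_rows", "data": {
  "series": "0 -0.014 -0.066 0.23 0 0 1;0 -0.014 -0.066 0.23 0 0 1;0 -0.014 -0.066 0.23 0 0 1;0 -0.014 -0.066 0.23 0 0 1;0 -0.014 -0.066 0.23 0 0 1;0 -0.014 -0.066 0.23 0 0 1;0 -0.014 -0.066 0.23 0 0 1;0 -0.014 -0.066 0.23 0 0 1"
}}

```text
time_s: 5.9
tcp_pos: [560.6, 119.6, 175.5]
ee_rot: [[0.208, 0.236, 0.949], [-0.978, 0.054, 0.201], [-0.004, -0.97, 0.242]]
force: [1.0, -0.1, 0.1]
grip_width: 0.0
```

```bash
cat >> h.py <<'E'
def rep():
    s,p,R=st();y=R[:,1];up=toR(-y+np.array([q[0],q[1],0]));f=toR(s['force']+np.array([q[0],q[1],0]))
    print('t',s['time_s'],'rackpos',np.round(toR(p),1),'tilt',round(float(np.arctan2(-up[0],up[2])),3),'yaw',round(float(np.arctan2(R[1,0],R[0,0])+np.pi/2),3),'F rack',np.round(f,1),'w',round(s['grip_width'],1))
E
python3 - <<'E'
from h import *
rep()
im=snap('scene','s3.png');cv2.imwrite('pics/s3z.png',cv2.resize(im[150:290,230:400],None,fx=4,fy=4))
E
```

```text
t 5.9 rackpos [-38.2  36.2 175.5] tilt 0.244 yaw 0.209 F rack [ 0.9 -0.3  0.1] w 0.0
```

View pics/s3z.png

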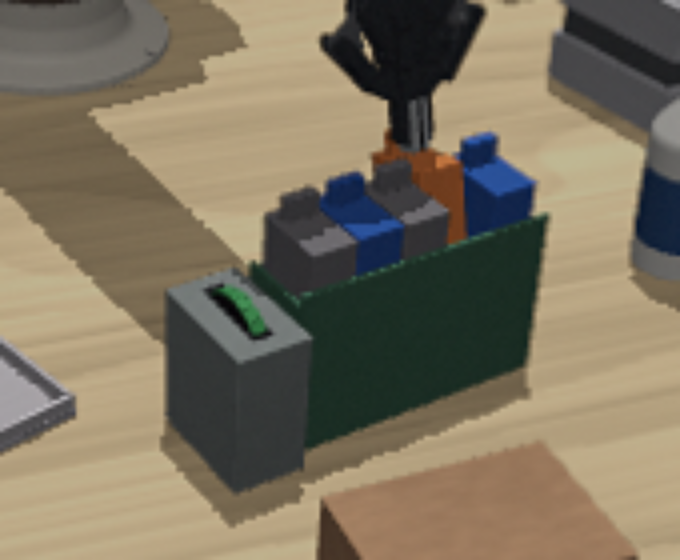

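Orange is tipping cleanly, with its top at (425,160) moved forward of the others. I'll continue.

Call:
{"op": "send_rows", "data": {
  "series": "0 -0.014 -0.066 0.23 0 0 1;0 -0.014 -0.066 0.23 0 0 1;0 -0.014 -0.066 0.23 0 0 1;0 -0.014 -0.066 0.23 0 0 1;0 -0.014 -0.066 0.23 0 0 1;0 -0.014 -0.066 0.23 0 0 1;0 -0.014 -0.066 0.23 0 0 1;0 -0.014 -0.066 0.23 0 0 1"
}}

```text
time_s: 6.75
tcp_pos: [534.4, 113.9, 172.7]
ee_rot: [[0.208, 0.384, 0.899], [-0.978, 0.086, 0.19], [-0.004, -0.919, 0.394]]
force: [-0.5, 1.1, 0.6]
grip_width: 0.0
```

Call:
{"op": "send_rows", "data": {
  "series": "0 -0.014 -0.066 0.23 0 0 1;0 -0.014 -0.066 0.23 0 0 1;0 -0.014 -0.066 0.23 0 0 1;0 -0.014 -0.06 0.23 0 0 1;0 0 0 0 0 0 1;0 0 0 0 0 0 1;0 0 0 0 0 0 1;0 0 0 0 0 0 1"
}}

```text
time_s: 7.55
tcp_pos: [522.3, 111.3, 169.9]
ee_rot: [[0.208, 0.454, 0.866], [-0.978, 0.1, 0.183], [-0.004, -0.885, 0.465]]
force: [0.6, 0.3, 0.5]
grip_width: -0.3
```

```bash
python3 - <<'E'
from h import *
rep()
im=snap('scene','s4.png');cv2.imwrite('pics/s4z.png',cv2.resize(im[150:290,230:400],None,fx=4,fy=4))
rep()
E
```

```text
t 7.55 rackpos [-77.4  35.7 169.9] tilt 0.483 yaw 0.21 F rack [0.6 0.2 0.5] w -0.3
t 7.6 rackpos [-77.4  35.7 169.9] tilt 0.483 yaw 0.21 F rack [-0.4 -0.1  0.5] w -0.1
```

View pics/s4z.png

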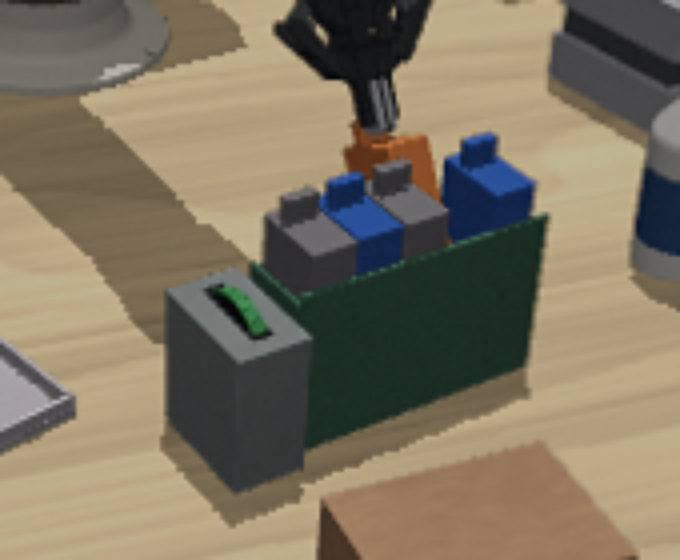

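The case now leans on the bar and the force is about zero. I'll back off and open the gripper above it.

Call:
{"op": "send_rows", "data": {
  "series": "0 0 0.03 0 0 0 1;0 -0.1 0.03 0 0 0 1;0 -0.3 0 0 0 0 1;0 -0.4 0 0 0 0 1;0 -0.4 0 0 0 0 0;0 -0.3 0 0 0 0 -1;0 0 0 0 0 0 -1;0 0 0 0 0 0 -1"
}}

```text
time_s: 8.4
tcp_pos: [490.9, 104.3, 237.7]
ee_rot: [[0.208, 0.454, 0.866], [-0.978, 0.1, 0.182], [-0.004, -0.885, 0.465]]
force: [-0.1, -0.1, -0.1]
grip_width: 57.7
```

```bash
python3 - <<'E'
from h import *
snap('wrist','w5.png')
rep();s,p,R=st();d=toR(p)-np.array([-30,0,6]);th=.48;print('u',d[0]*np.cos(th)+d[2]*np.sin(th),'h',-d[0]*np.sin(th)+d[2]*np.cos(th))
for X in [(0,19.5,150),(0,55.5,150),(60,19.5,150),(60,55.5,150),(21,24.5,168),(21,50.5,168)]:
    x=-30+X[0]*np.cos(th)-X[2]*np.sin(th);z=6+X[0]*np.sin(th)+X[2]*np.cos(th);print(X,np.round(proj('wrist',W(q,(x,X[1],z)),s),1))
E
```

```text
t 8.45 rackpos [-109.8   35.3  236.9] tilt 0.483 yaw 0.21 F rack [ 0.  -0.4 -0.3] w 65.2
u 35.8994616552787 h 241.67605183247855
(0, 19.5, 150) [300.1 270.6]
(0, 55.5, 150) [245.4 270.2]
(60, 19.5, 150) [302.5 180.6]
(60, 55.5, 150) [243.7 180.2]
(21, 24.5, 168) [294.3 250.9]
(21, 50.5, 168) [250.5 250.6]
```

View pics/w5.png

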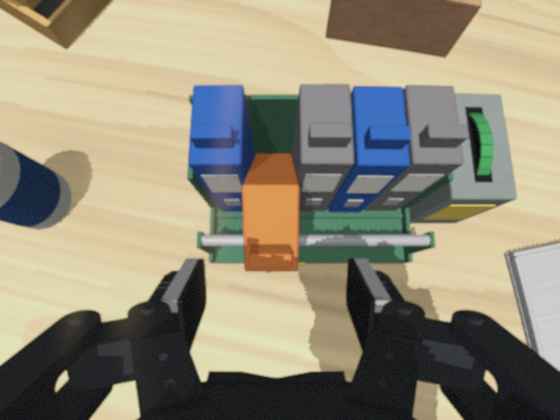

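Wrist view: the orange top runs from (243,270) to (298,270). Its centre is about 271 and the jaw centre about 276, so I'll shift about 3.5 mm to the left while descending along the case's axis.

Call:
{"op": "send_rows", "data": {
  "series": "-0.035 0.1 -0.06 0 0 0 -1;-0.035 0.2 -0.06 0 0 0 -1;0 0.35 0 0 0 0 -1;0 0.4 0 0 0 0 -1;0 0.4 0 0 0 0 -1;0 0.4 0 0 0 0 -1;0 0.3 0 0 0 0 -1;0 0.15 0 0 0 0 -1"
}}

```text
time_s: 9.25
tcp_pos: [536.7, 116.1, 129.7]
ee_rot: [[0.211, 0.45, 0.868], [-0.977, 0.101, 0.185], [-0.004, -0.887, 0.462]]
force: [-0.2, 0.1, -0.1]
grip_width: 85.4
```

```bash
python3 - <<'E'
from h import *
snap('wrist','w6.png')
rep();s,p,R=st();d=toR(p)-np.array([-30,0,6]);th=.48;print('u',d[0]*np.cos(th)+d[2]*np.sin(th),'h',-d[0]*np.sin(th)+d[2]*np.cos(th))
E
```

```text
t 9.3 rackpos [-62.3  37.5 129.5] tilt 0.479 yaw 0.213 F rack [-1.8 -0.  -0.9] w 85.1
u 28.323120756840314 h 124.44614116957192
```

View pics/w6.png

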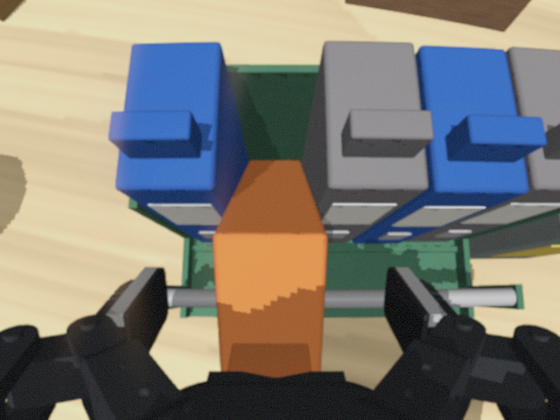

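The orange top (216–327) lies between the pads (165, 387). I'll nudge 2 mm left and close.

Call:
{"op": "send_rows", "data": {
  "series": "-0.04 0 0 0 0 0 -1;0 0 0 0 0 0 -0.5;0 0 0 0 0 0 0.2;0 0 0 0 0 0 1;0 0 0 0 0 0 1;0 0 0 0 0 0 1;0 0 0 0 0 0 1;0 0 0 0 0 0 1"
}}

```text
time_s: 10.1
tcp_pos: [537.5, 117.1, 133.8]
ee_rot: [[0.213, 0.454, 0.865], [-0.977, 0.103, 0.186], [-0.004, -0.885, 0.466]]
force: [-2.2, -0.1, 5.3]
grip_width: 35.5
```

```bash
python3 - <<'E'
from h import *
rep()
E
```

```text
t 10.1 rackpos [-61.4  38.4 133.8] tilt 0.485 yaw 0.214 F rack [-2.1  0.3  5.3] w 35.5
```

Call:
{"op": "send_rows", "data": {
  "series": "0 -0.05 0.012 0 0 0 1;0 -0.1 0.025 0 0 0 1;0 -0.2 0.05 0 0 0 1;0 -0.3 0.07 0 0 0 1;0 -0.35 0.085 0 0 0 1;0 -0.35 0.085 0 0 0 1;0 -0.35 0.085 0 0 0 1;0 -0.35 0.085 0 0 0 1"
}}

```text
time_s: 10.9
tcp_pos: [511.3, 110.9, 236.1]
ee_rot: [[0.213, 0.452, 0.866], [-0.977, 0.102, 0.187], [-0.004, -0.886, 0.464]]
force: [-0.4, 0.0, -4.9]
grip_width: 35.1
```

```bash
python3 - <<'E'
from h import *
rep()
im=snap('scene','s7.png');cv2.imwrite('pics/s7z.png',cv2.resize(im[120:290,200:400],None,fx=3.5,fy=3.5))
rep()
E
```

```text
t 10.9 rackpos [-88.2  37.6 236.1] tilt 0.482 yaw 0.214 F rack [-0.4  0.1 -4.9] w 35.1
t 10.95 rackpos [-87.7  37.6 239.8] tilt 0.487 yaw 0.214 F rack [-0.6 -0.2 -0.7] w 35.1
```

View pics/s7z.png

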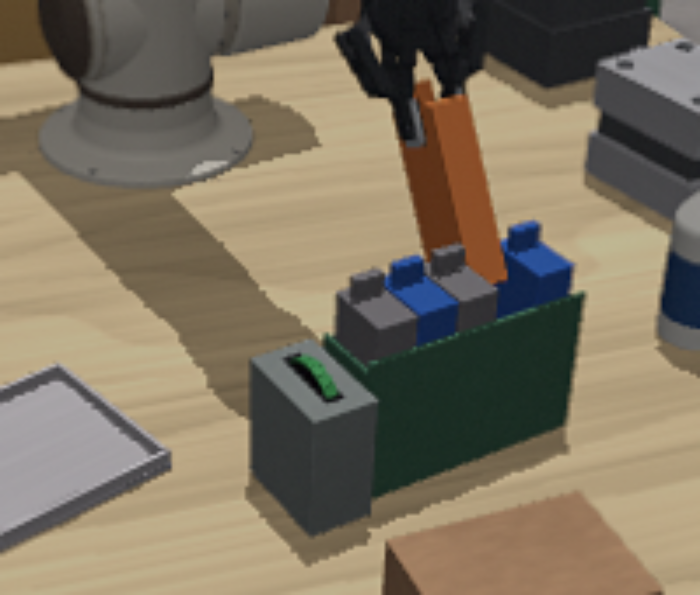

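Call:
{"op": "send_rows", "data": {
  "series": "0 -0.2 0.1 0 0 0 1;0 -0.27 0.14 0 0 0 1;0 -0.27 0.14 0 0 0 1;0 -0.27 0.14 0 0 0 1;0 -0.27 0.14 0 0 0 1;0 -0.27 0.14 0 0 0 1;0 -0.1 0.05 0 0 0 1;0 0 0 0 0 0 1"
}}

```text
time_s: 11.75
tcp_pos: [511.7, 110.6, 328.4]
ee_rot: [[0.213, 0.453, 0.866], [-0.977, 0.103, 0.186], [-0.004, -0.885, 0.465]]
force: [0.3, 0.5, -4.5]
grip_width: 35.3
```

```bash
python3 - <<'E'
from h import *
rep()
s,p,R=st();print(p);a=rel(p,R,np.array([530.,-233,300]),Rt(.385),20);print(np.round(a[[0,5,10,15,19]],3))
E
```

```text
t 11.75 rackpos [-87.9  37.2 328.4] tilt 0.483 yaw 0.214 F rack [ 0.4  0.4 -4.5] w 35.3
[511.72779378 110.62299522 328.39679822]
[[ 0.34  -0.002 -0.061 -0.277 -0.096  0.021]
 [ 0.337  0.003 -0.076 -0.277 -0.096  0.021]
 [ 0.333  0.01  -0.089 -0.277 -0.096  0.021]
 [ 0.33   0.019 -0.101 -0.277 -0.096  0.021]
 [ 0.326  0.026 -0.11  -0.277 -0.096  0.021]]
```

Call:
{"op": "send_rows", "data": {
  "series": "0.2 0 -0.05 -0.25 -0.1 0.02 1;0.34 0 -0.06 -0.28 -0.1 0.02 1;0.34 0 -0.06 -0.28 -0.1 0.02 1;0.34 0 -0.06 -0.28 -0.1 0.02 1;0.34 0 -0.07 -0.28 -0.1 0.02 1;0.34 0 -0.08 -0.28 -0.1 0.02 1;0.34 0 -0.08 -0.28 -0.1 0.02 1;0.34 0 -0.08 -0.28 -0.1 0.02 1"
}}

```text
time_s: 12.55
tcp_pos: [518.7, -21.4, 316.9]
ee_rot: [[0.281, 0.275, 0.92], [-0.96, 0.072, 0.271], [0.009, -0.959, 0.284]]
force: [0.0, -0.4, -4.5]
grip_width: 35.2
```

Call:
{"op": "send_rows", "data": {
  "series": "0.34 0 -0.08 -0.28 -0.1 0.02 1;0.34 0 -0.09 -0.28 -0.1 0.02 1;0.34 0.01 -0.09 -0.28 -0.1 0.02 1;0.34 0.01 -0.09 -0.28 -0.1 0.02 1;0.33 0.01 -0.1 -0.28 -0.1 0.02 1;0.33 0.02 -0.1 -0.28 -0.1 0.02 1;0.33 0.02 -0.1 -0.28 -0.1 0.02 1;0.2 0.02 -0.1 -0.28 -0.1 0.02 1"
}}

```text
time_s: 13.35
tcp_pos: [524.1, -154.3, 306.3]
ee_rot: [[0.348, 0.089, 0.933], [-0.938, 0.024, 0.347], [0.008, -0.996, 0.092]]
force: [0.1, 0.4, -4.4]
grip_width: 35.3
```

```bash
python3 - <<'E'
from h import *
rep()
s,p,R=st();print(p);a=rel(p,R,np.array([530.,-233,260]),Rt(.385),7);print(np.round(a[[0,3,6]],3))
E
```

```text
t 13.35 rackpos [-129.  -224.8  306.3] tilt 0.092 yaw 0.355 F rack [ 0.2  0.4 -4.4] w 35.3
[ 524.11273077 -154.28076162  306.33135996]
[[ 0.216  0.128 -0.074 -0.15  -0.048  0.015]
 [ 0.215  0.13  -0.072 -0.15  -0.048  0.015]
 [ 0.215  0.132 -0.07  -0.15  -0.048  0.015]]
```

Call:
{"op": "send_rows", "data": {
  "series": "0.22 0.13 -0.07 -0.15 -0.05 0.015 1;0.22 0.13 -0.07 -0.15 -0.05 0.015 1;0.22 0.13 -0.07 -0.15 -0.05 0.015 1;0.22 0.13 -0.07 -0.15 -0.05 0.015 1;0.22 0.13 -0.07 -0.15 -0.05 0.015 1;0.22 0.13 -0.07 -0.15 -0.05 0.015 1;0.2 0.13 -0.07 -0.15 -0.05 0.015 1;0 0 0 0 0 0 1"
}}

```text
time_s: 14.15
tcp_pos: [531.0, -233.4, 259.7]
ee_rot: [[0.376, 0.0, 0.927], [-0.927, 0.0, 0.376], [-0.0, -1.0, 0.0]]
force: [-0.4, 0.0, -5.0]
grip_width: 35.0
```

```bash
python3 - <<'E'
from h import *
rep();s,p,R=st();print(p,R)
im=snap('scene','s9.png');cv2.imwrite('pics/s9z.png',cv2.resize(im[90:300,90:300],None,fx=2.8,fy=2.8))
im=snap('top','t9.png');cv2.imwrite('pics/t9z.png',cv2.resize(im[150:290,270:410],None,fx=4,fy=4))
rep()
s,p,R=st();a=rel(p,R,np.array([530.,-233,150]),Rt(.385),7);print(np.round(a[[0,3,6]],3))
E
```

```text
t 14.15 rackpos [-138.1 -303.7  259.7] tilt 0.0 yaw 0.385 F rack [-0.4  0.1 -5. ] w 35.0
[ 530.98705329 -233.42845921  259.67863357] [[ 3.75878502e-01  2.64156652e-05  9.26668955e-01]
 [-9.26668928e-01  2.51360643e-04  3.75878484e-01]
 [-2.22999024e-04 -9.99999968e-01  1.18959638e-04]]
t 14.25 rackpos [-137.8 -302.6  261.2] tilt 0.002 yaw 0.386 F rack [ 0.4  0.8 -5.1] w 34.9
[[ 0.     0.318 -0.004 -0.004  0.001  0.001]
 [ 0.     0.318 -0.004 -0.004  0.001  0.001]
 [ 0.001  0.318 -0.004 -0.004  0.001  0.001]]
```

View pics/s9z.png

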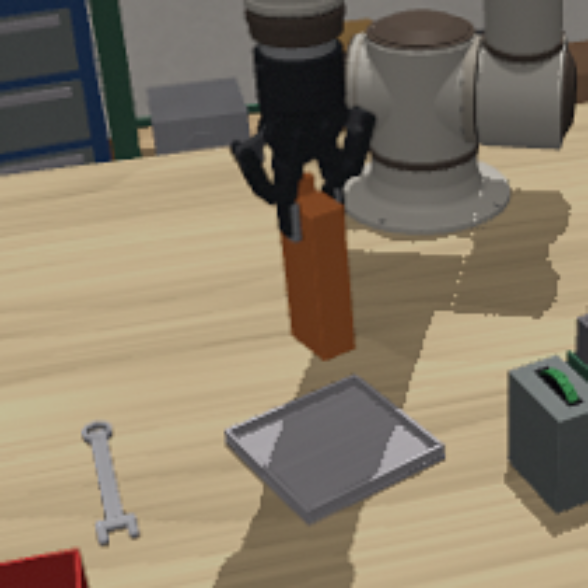

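View pics/t9z.png

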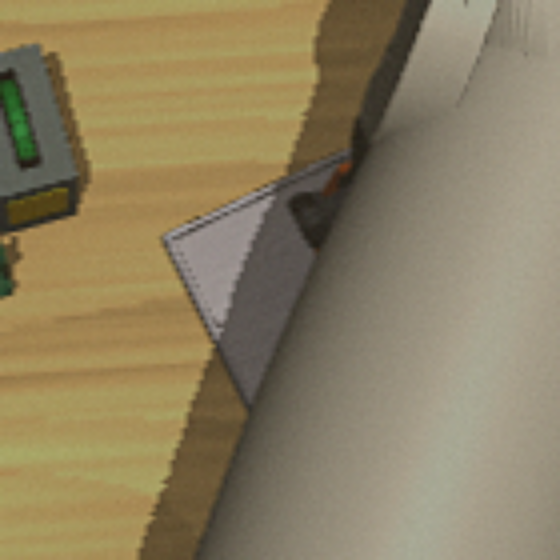

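```bash
python3 - <<'E'
from h import *
R=Rt(.385);p=np.array([531,-233.2,260.5])
for h0 in (122,130):
  for dx in(-18,18):
    for dz in(-30,30):
      a=proj('scene',p+R@np.array([dx,h0,dz+1.]));b=proj('scene',p+R@np.array([dx,h0-150,dz+1.]))
      print(h0,dx,dz,np.round((a-90+.5)*2.8-.5),np.round((b-90+.5)*2.8-.5))
E
```

```text
122 -18 -30 [323. 316.] [311. 176.]
122 -18 30 [358. 343.] [348. 199.]
122 18 -30 [291. 329.] [277. 187.]
122 18 30 [325. 356.] [313. 211.]
130 -18 -30 [324. 323.] [312. 184.]
130 -18 30 [358. 350.] [348. 207.]
130 18 -30 [292. 336.] [277. 195.]
130 18 30 [326. 363.] [313. 219.]
```

The orange case hangs upright and its foot height matches TCP − 127. I'll descend 105 mm, then creep.

Call:
{"op": "send_rows", "data": {
  "series": "0 0.2 0 0 0 0 1;0 0.35 0 0 0 0 1;0 0.4 0 0 0 0 1;0 0.4 0 0 0 0 1;0 0.35 0 0 0 0 1;0 0.25 0 0 0 0 1;0 0.15 0 0 0 0 1;0 0 0 0 0 0 1"
}}

```text
time_s: 15.05
tcp_pos: [531.0, -231.9, 155.6]
ee_rot: [[0.377, 0.002, 0.926], [-0.926, 0.0, 0.377], [0.0, -1.0, 0.002]]
force: [0.2, -0.8, -4.7]
grip_width: 35.4
```

Call:
{"op": "send_rows", "data": {
  "series": "0 0.06 0 0 0 0 1;0 0.06 0 0 0 0 1;0 0.05 0 0 0 0 1;0 0.04 0 0 0 0 1;0 0.04 0 0 0 0 1;0 0.03 0 0 0 0 1;0 0 0 0 0 0 1;0 0 0 0 0 0 1"
}}

```text
time_s: 15.85
tcp_pos: [531.4, -232.3, 142.4]
ee_rot: [[0.377, 0.003, 0.926], [-0.926, -0.0, 0.377], [0.001, -1.0, 0.002]]
force: [1.2, -0.1, -4.0]
grip_width: 35.4
```

```bash
python3 - <<'E'
from h import *
rep();rep()
im=snap('scene','s10.png');cv2.imwrite('pics/s10z.png',cv2.resize(im[90:300,90:300],None,fx=2.8,fy=2.8))
rep()
E
```

```text
t 15.85 rackpos [-137.5 -302.6  142.4] tilt 0.003 yaw 0.386 F rack [ 1.1 -0.3 -4. ] w 35.4
t 15.85 rackpos [-137.5 -302.6  142.4] tilt 0.003 yaw 0.386 F rack [ 1.1 -0.3 -4. ] w 35.4
t 15.9 rackpos [-137.5 -302.6  142.5] tilt 0.003 yaw 0.386 F rack [ 0.3  0.  -4.7] w 35.3
```

View pics/s10z.png

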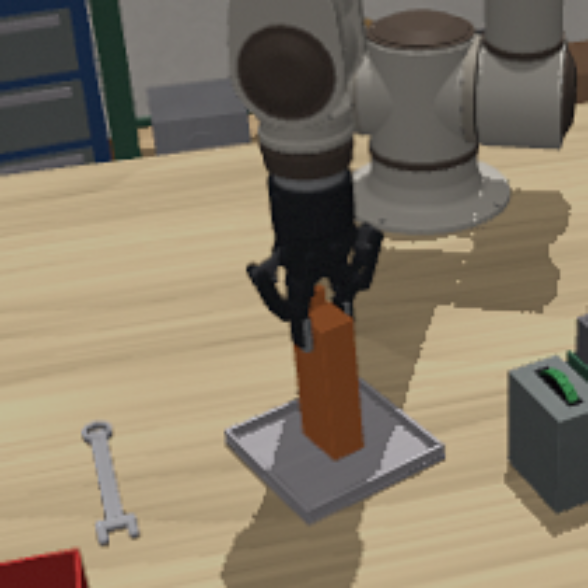

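The case is over the tray, still above the floor, and its weight reads 4.7 N. I'll creep down further.

Call:
{"op": "send_rows", "data": {
  "series": "0 0.03 0 0 0 0 1;0 0.03 0 0 0 0 1;0 0.03 0 0 0 0 1;0 0.02 0 0 0 0 1;0 0.02 0 0 0 0 1;0 0.02 0 0 0 0 1;0 0 0 0 0 0 1;0 0 0 0 0 0 1"
}}

```text
time_s: 16.7
tcp_pos: [531.4, -232.3, 134.9]
ee_rot: [[0.377, 0.003, 0.926], [-0.926, -0.0, 0.377], [0.001, -1.0, 0.002]]
force: [-0.7, -0.1, -5.2]
grip_width: 35.2
```

Call:
{"op": "send_rows", "data": {
  "series": "0 0.02 0 0 0 0 1;0 0.02 0 0 0 0 1;0 0.02 0 0 0 0 1;0 0 0 0 0 0 1;0 0 0 0 0 0 1;0 0 0 0 0 0 1;0 0 0 0 0 0 1;0 0 0 0 0 0 1"
}}

```text
time_s: 17.5
tcp_pos: [531.9, -232.2, 134.1]
ee_rot: [[0.377, 0.005, 0.926], [-0.926, -0.001, 0.377], [0.003, -1.0, 0.005]]
force: [-1.5, 2.6, 9.7]
grip_width: 35.1
```

Contact: +10 N, with the TCP held at z = 134. I'll relieve it by 1.5 mm and open.

Call:
{"op": "send_rows", "data": {
  "series": "0 -0.015 0 0 0 0 1;0 -0.01 0 0 0 0 1;0 0 0 0 0 0 1;0 0 0 0 0 0 0;0 0 0 0 0 0 -0.5;0 0 0 0 0 0 -1;0 0 0 0 0 0 -1;0 0 0 0 0 0 -1"
}}

```text
time_s: 18.3
tcp_pos: [531.4, -232.3, 133.0]
ee_rot: [[0.377, 0.002, 0.926], [-0.926, -0.0, 0.377], [0.001, -1.0, 0.002]]
force: [0.2, 0.4, -0.2]
grip_width: 85.4
```

```bash
python3 - <<'E'
from h import *
rep()
im=snap('scene','s11.png');cv2.imwrite('pics/s11z.png',cv2.resize(im[90:300,90:300],None,fx=2.8,fy=2.8))
snap('wrist','w11.png')
rep()
E
```

```text
t 18.3 rackpos [-137.6 -302.7  133. ] tilt 0.002 yaw 0.386 F rack [ 0.2  0.4 -0.2] w 85.4
t 18.4 rackpos [-137.5 -302.6  133. ] tilt 0.002 yaw 0.386 F rack [-0.7 -0.6  0.1] w 85.4
```

View pics/s11z.png

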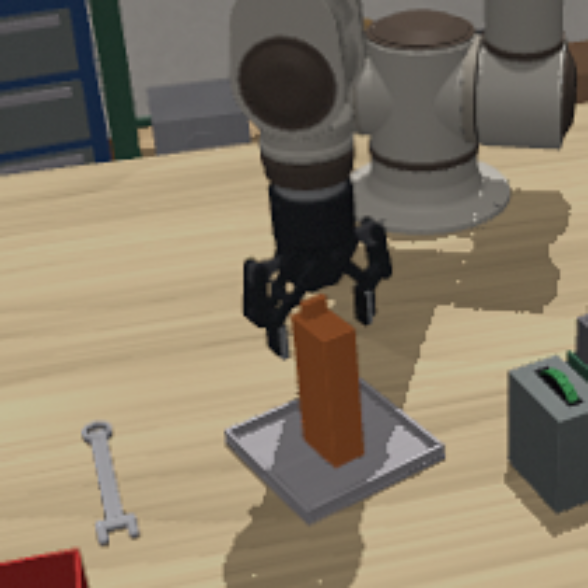

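View pics/w11.png

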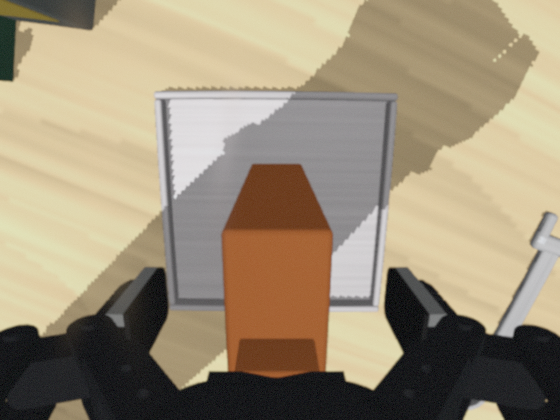

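The orange case stands free inside the tray, which runs from (165,95) to (395,310) in the wrist view, and the gripper is clear. I'll go up and plan the wheel.

Call:
{"op": "send_rows", "data": {
  "series": "0 -0.1 0 0 0 0 -1;0 -0.3 0 0 0 0 -1;0 -0.45 0 0 0 0 -1;0 -0.45 0 0 0 0 -1;0 -0.45 0 0 0 0 -1;0 -0.45 0 0 0 0 -1;0 -0.3 0 0 0 0 1;0 -0.1 0 0 0 0 1"
}}

```text
time_s: 19.2
tcp_pos: [531.5, -232.5, 266.2]
ee_rot: [[0.377, 0.006, 0.926], [-0.926, -0.002, 0.377], [0.004, -1.0, 0.005]]
force: [-0.0, -0.1, -0.1]
grip_width: 58.7
```

```bash
python3 - <<'E'
from h import *
rep();s,p,R=st();print(p,s['joint_pos'])
im=snap('scene','s12.png');cv2.imwrite('pics/s12z.png',cv2.resize(im[90:300,90:370],None,fx=2.8,fy=2.8))
for y in (q[2]-np.pi/2,q[2]+np.pi/2):
    a=rel(p,R,W(q,(15,-131,230)),Rt(y),20);print(np.round(a[[0,5,10,15,19]],3))
E
```

```text
t 19.2 rackpos [-137.5 -302.8  266.2] tilt 0.006 yaw 0.386 F rack [-0.  -0.1 -0.1] w 58.7
[ 531.48049374 -232.47154681  266.23388784] [-4.12742647e-01  1.65593873e-01  3.09587508e-01  1.70857531e+00
  8.74420481e-04  2.34269722e+00]
[[-1.410e-01  3.700e-02  1.810e-01 -4.000e-03  1.005e+00 -1.000e-03]
 [-2.050e-01  3.600e-02  1.040e-01 -4.000e-03  1.005e+00 -1.000e-03]
 [-2.300e-01  3.600e-02  7.000e-03 -4.000e-03  1.005e+00 -1.000e-03]
 [-2.110e-01  3.600e-02 -9.100e-02 -4.000e-03  1.005e+00 -1.000e-03]
 [-1.670e-01  3.600e-02 -1.580e-01 -4.000e-03  1.005e+00 -1.000e-03]]
[[-0.141  0.037  0.181 -0.001 -0.795  0.004]
 [-0.071  0.037  0.218 -0.001 -0.795  0.004]
 [ 0.007  0.037  0.23  -0.001 -0.795  0.004]
 [ 0.085  0.037  0.213 -0.001 -0.795  0.004]
 [ 0.14   0.036  0.182 -0.001 -0.795  0.004]]
```

View pics/s12z.png

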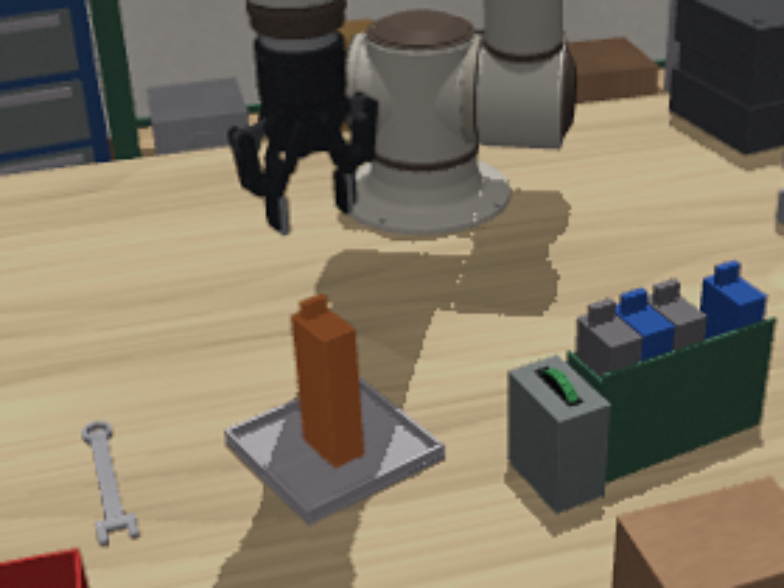

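The case is in the tray. I'll move over the wheel with the jaw axis along the rack's x.

```bash
python3 - <<'E'
from h import *
s,p,R=st()
a=rel(p,R,W(q,(15,-131,220)),Rt(q[2]+np.pi/2),16);print(np.round(a,2))
E
```

```text
[[-0.18  0.06  0.23 -0.   -0.99  0.  ]
 [-0.16  0.06  0.24 -0.   -0.99  0.  ]
 [-0.13  0.06  0.25 -0.   -0.99  0.  ]
 [-0.11  0.06  0.26 -0.   -0.99  0.  ]
 [-0.09  0.06  0.27 -0.   -0.99  0.  ]
 [-0.06  0.06  0.28 -0.   -0.99  0.  ]
 [-0.04  0.06  0.28 -0.   -0.99  0.  ]
 [-0.02  0.06  0.29 -0.   -0.99  0.  ]
 [ 0.01  0.06  0.29 -0.   -0.99  0.  ]
 [ 0.03  0.06  0.29 -0.   -0.99  0.  ]
 [ 0.06  0.06  0.28 -0.   -0.99  0.  ]
 [ 0.08  0.06  0.27 -0.   -0.99  0.  ]
 [ 0.11  0.06  0.27 -0.   -0.99  0.  ]
 [ 0.13  0.06  0.26 -0.   -0.99  0.  ]
 [ 0.15  0.06  0.24 -0.   -0.99  0.  ]
 [ 0.17  0.06  0.23 -0.   -0.99  0.  ]]
```

Call:
{"op": "send_rows", "data": {
  "series": "-0.18 0 0.23 0 -0.99 0 1;-0.16 0 0.24 0 -0.99 0 1;-0.13 0 0.25 0 -0.99 0 1;-0.11 0 0.26 0 -0.99 0 1;-0.09 0 0.27 0 -0.99 0 1;-0.06 0.06 0.28 0 -0.99 0 1;-0.04 0.06 0.28 0 -0.99 0 1;-0.02 0.06 0.29 0 -0.99 0 1"
}}

```text
time_s: 20.05
tcp_pos: [588.3, -132.5, 253.5]
ee_rot: [[0.882, 0.002, 0.471], [-0.471, -0.0, 0.882], [0.002, -1.0, 0.001]]
force: [-0.0, -1.0, -0.0]
grip_width: -0.2
```

Call:
{"op": "send_rows", "data": {
  "series": "0.01 0.06 0.29 0 -0.99 0 1;0.03 0.06 0.29 0 -0.99 0 1;0.06 0.06 0.28 0 -0.99 0 1;0.08 0.06 0.27 0 -0.99 0 1;0.11 0.06 0.27 0 -0.99 0 1;0.13 0.06 0.26 0 -0.99 0 1;0.15 0.06 0.24 0 -0.99 0 1;0.17 0.06 0.23 0 -0.99 0 1"
}}

```text
time_s: 20.85
tcp_pos: [646.1, -33.1, 229.6]
ee_rot: [[0.98, 0.002, -0.2], [0.2, -0.0, 0.98], [0.002, -1.0, -0.0]]
force: [-0.4, 0.2, -0.6]
grip_width: 0.1
```

```bash
python3 - <<'E'
from h import *
rep();s,p,R=st();np.savez('w13.npz',p=p,R=R)
im=snap('wrist','w13.png')
a=rel(p,R,W(q,(15,-131,160)),Rt(q[2]+np.pi/2),1);print(np.round(a,2))
for X in [(5,-132,122),(-42,-104,110),(52,-104,110),(52,-160,110),(-42,-160,110)]: print(X,proj('wrist',W(q,X),s))
E
```

```text
t 20.85 rackpos [  14.9 -130.5  229.6] tilt 0.002 yaw 1.772 F rack [-0.4  0.3 -0.6] w 0.1
[[ 0.    1.39 -0.01  0.01 -0.01  0.02]]
(5, -132, 122) [261.5689169  214.55603678]
(-42, -104, 110) [193.41707965 170.50400009]
(52, -104, 110) [330.4342514  170.40854372]
(52, -160, 110) [327.37279885 246.99628277]
(-42, -160, 110) [197.99531962 246.93053619]
```

View pics/w13.png

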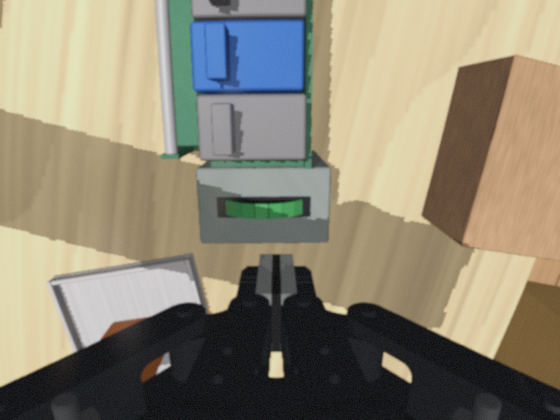

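Post corners: (198,168), (331,167), (329,241) and (201,241). The wheel centre is at about (264,208), so it sits near rack (6.5,-129), about 3 mm from my prediction. I'll correct and descend.

Call:
{"op": "send_rows", "data": {
  "series": "0.05 0.2 0.03 0 0 0 1;0 0.3 0 0 0 0 1;0 0.3 0 0 0 0 1;0 0.3 0 0 0 0 1;0 0.2 0 0 0 0 1;0 0.1 0 0 0 0 1;0 0.1 0 0 0 0 1;0 0 0 0 0 0 1"
}}

```text
time_s: 21.7
tcp_pos: [648.3, -31.8, 155.1]
ee_rot: [[0.981, 0.002, -0.196], [0.196, -0.0, 0.981], [0.002, -1.0, -0.001]]
force: [0.4, -0.3, 0.2]
grip_width: -0.1
```

```bash
python3 - <<'E'
from h import *
rep();snap('wrist','w14.png');im=snap('scene','s14.png');cv2.imwrite('pics/s14z.png',cv2.resize(im[130:290,220:380],None,fx=3.7,fy=3.7))
rep()
E
```

```text
t 21.7 rackpos [  17.3 -129.7  155.1] tilt 0.002 yaw 1.768 F rack [ 0.4 -0.4  0.2] w -0.1
t 21.8 rackpos [  17.6 -129.7  155.9] tilt 0.003 yaw 1.768 F rack [-0.1 -0.7 -0.7] w 0.1
```

View pics/w14.png

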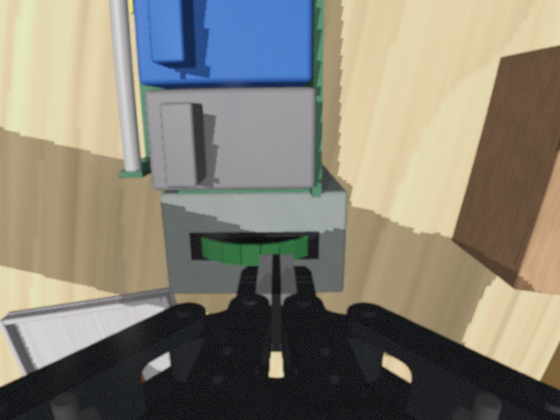

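View pics/s14z.png

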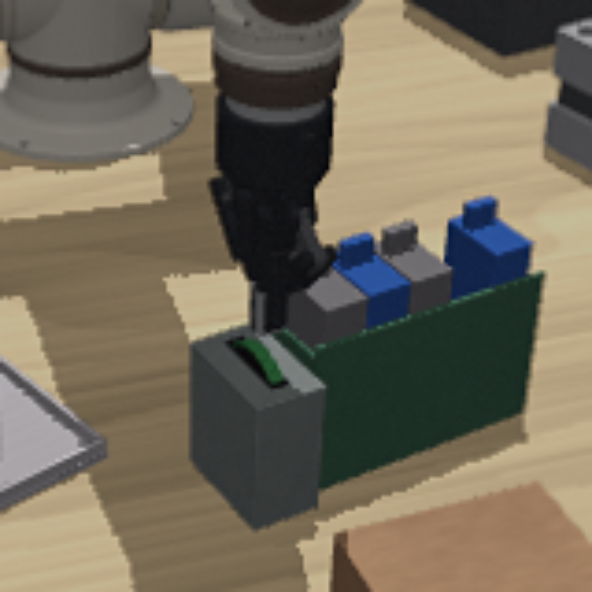

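The wheel spans x 202–308 in the wrist view, centre 255. The tips, at 276, are about 11 mm behind its top, as intended. I'll descend to contact.

Call:
{"op": "send_rows", "data": {
  "series": "0 0.1 0 0 0 0 1;0 0.1 0 0 0 0 1;0 0.08 0 0 0 0 1;0 0.04 0 0 0 0 1;0 0.04 0 0 0 0 1;0 0.02 0 0 0 0 1;0 0.02 0 0 0 0 1;0 0 0 0 0 0 1"
}}

```text
time_s: 22.6
tcp_pos: [648.5, -31.7, 135.4]
ee_rot: [[0.981, 0.003, -0.196], [0.196, -0.0, 0.981], [0.003, -1.0, -0.001]]
force: [-0.0, 0.1, 0.7]
grip_width: 0.0
```

Call:
{"op": "send_rows", "data": {
  "series": "0 0.01 0 0 0 0 1;0 0.01 0 0 0 0 1;0 0.01 0 0 0 0 1;0 0.01 0 0 0 0 1;0 0.01 0 0 0 0 1;0 0 0 0 0 0 1;0 0 0 0 0 0 1;0 0 0 0 0 0 1"
}}

```text
time_s: 23.4
tcp_pos: [648.5, -31.7, 132.9]
ee_rot: [[0.981, 0.003, -0.196], [0.196, -0.0, 0.981], [0.002, -1.0, -0.001]]
force: [0.3, 0.4, -0.3]
grip_width: 0.3
```

Call:
{"op": "send_rows", "data": {
  "series": "0 0.01 0 0 0 0 1;0 0.01 0 0 0 0 1;0 0.01 0 0 0 0 1;0 0 0 0 0 0 1;0 0 0 0 0 0 1;0 0 0 0 0 0 1;0 0 0 0 0 0 1;0 0 0 0 0 0 1"
}}

```text
time_s: 24.2
tcp_pos: [649.0, -31.6, 132.3]
ee_rot: [[0.981, 0.004, -0.196], [0.196, -0.0, 0.981], [0.004, -1.0, -0.001]]
force: [0.2, 0.8, 5.5]
grip_width: 0.2
```

Contact at 5.5 N. I'll make the first forward stroke of 22 mm.

Call:
{"op": "send_rows", "data": {
  "series": "-0.04 0 0 0 0 0 1;-0.06 0 0 0 0 0 1;-0.06 0 0 0 0 0 1;-0.06 0 0 0 0 0 1;-0.06 0 0 0 0 0 1;-0.06 0 0 0 0 0 1;-0.06 0 0 0 0 0 1;-0.04 0 0 0 0 0 1"
}}

```text
time_s: 25.0
tcp_pos: [627.4, -36.1, 132.5]
ee_rot: [[0.981, 0.005, -0.196], [0.196, -0.0, 0.981], [0.005, -1.0, -0.001]]
force: [-1.3, -0.7, 5.5]
grip_width: 0.3
```

```bash
python3 - <<'E'
from h import *
rep()
im=snap('scene','s15.png');cv2.imwrite('pics/s15z.png',cv2.resize(im[180:280,250:350],None,fx=5.6,fy=5.6))
E
```

```text
t 25.0 rackpos [  -4.1 -129.7  132.5] tilt 0.005 yaw 1.768 F rack [-1.4 -0.4  5.5] w 0.3
```

View pics/s15z.png

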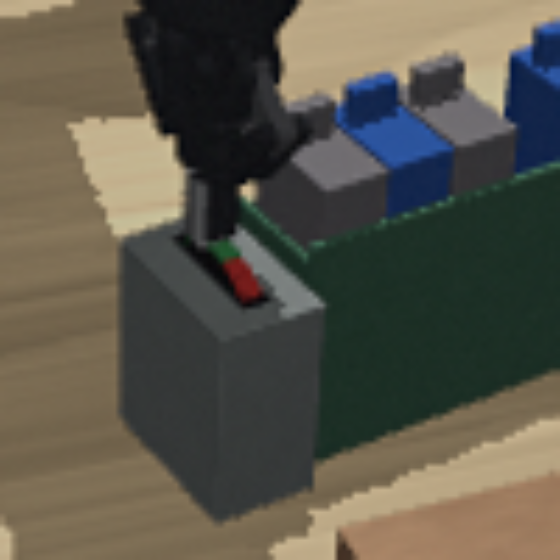

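Red now shows at the back of the wheel (240,280). I'll lift, return and make stroke 2.

Call:
{"op": "send_rows", "data": {
  "series": "0 -0.1 0 0 0 0 1;0.11 0 0 0 0 0 1;0.11 0 0 0 0 0 1;0.11 0 0 0 0 0 1;0.11 0 0 0 0 0 1;0 0.05 0 0 0 0 1;0 0.05 0 0 0 0 1;0 0 0 0 0 0 1"
}}

```text
time_s: 25.85
tcp_pos: [649.2, -31.6, 132.3]
ee_rot: [[0.98, 0.005, -0.197], [0.197, 0.0, 0.981], [0.005, -1.0, -0.001]]
force: [1.4, 1.1, 4.9]
grip_width: 0.6
```

Call:
{"op": "send_rows", "data": {
  "series": "-0.04 0 0 0 0 0 1;-0.06 0 0 0 0 0 1;-0.06 0 0 0 0 0 1;-0.06 0 0 0 0 0 1;-0.06 0 0 0 0 0 1;-0.06 0 0 0 0 0 1;-0.06 0 0 0 0 0 1;-0.04 0 0 0 0 0 1"
}}

```text
time_s: 26.65
tcp_pos: [627.2, -36.1, 132.5]
ee_rot: [[0.981, 0.005, -0.196], [0.196, -0.0, 0.981], [0.005, -1.0, -0.001]]
force: [-0.6, 0.3, 5.2]
grip_width: -0.2
```

Call:
{"op": "send_rows", "data": {
  "series": "0 -0.1 0 0 0 0 1;0.11 0 0 0 0 0 1;0.11 0 0 0 0 0 1;0.11 0 0 0 0 0 1;0.11 0 0 0 0 0 1;0 0.05 0 0 0 0 1;0 0.05 0 0 0 0 1;0 0 0 0 0 0 1"
}}

```text
time_s: 27.45
tcp_pos: [649.2, -31.5, 132.4]
ee_rot: [[0.98, 0.005, -0.197], [0.197, 0.0, 0.98], [0.005, -1.0, -0.001]]
force: [2.3, 2.1, 4.6]
grip_width: 0.6
```

Call:
{"op": "send_rows", "data": {
  "series": "-0.04 0 0 0 0 0 1;-0.06 0 0 0 0 0 1;-0.06 0 0 0 0 0 1;-0.06 0 0 0 0 0 1;-0.06 0 0 0 0 0 1;-0.06 0 0 0 0 0 1;-0.06 0 0 0 0 0 1;-0.04 0 0 0 0 0 1"
}}

```text
time_s: 28.25
tcp_pos: [627.8, -36.0, 132.7]
ee_rot: [[0.98, 0.006, -0.196], [0.196, -0.0, 0.981], [0.006, -1.0, -0.001]]
force: [3.1, 1.6, 5.8]
grip_width: -0.2
```

```bash
python3 - <<'E'
from h import *
rep()
im=snap('scene','s16.png');cv2.imwrite('pics/s16z.png',cv2.resize(im[180:280,250:350],None,fx=5.6,fy=5.6))
E
```

```text
t 28.25 rackpos [  -3.7 -129.7  132.7] tilt 0.006 yaw 1.769 F rack [3.4 1.  5.8] w -0.2
```

View pics/s16z.png

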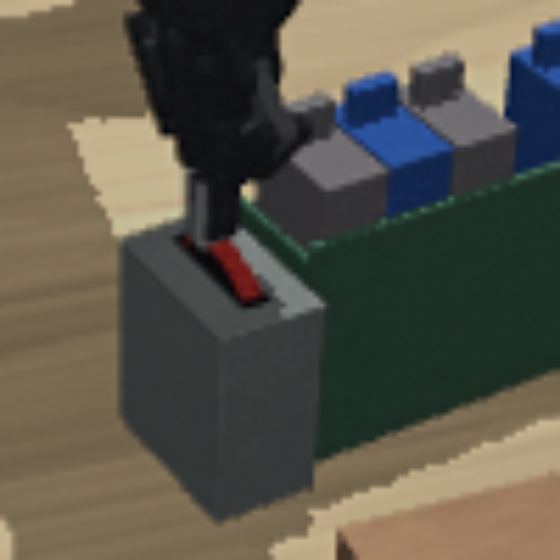

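Everything visible is red, and the drag force rose to 3.4 N, which suggests slipping at the end stop. I'll make one more stroke to be sure.

Call:
{"op": "send_rows", "data": {
  "series": "0 -0.1 0 0 0 0 1;0.11 0 0 0 0 0 1;0.11 0 0 0 0 0 1;0.11 0 0 0 0 0 1;0.11 0 0 0 0 0 1;0 0.05 0 0 0 0 1;0 0.05 0 0 0 0 1;0 0 0 0 0 0 1"
}}

```text
time_s: 29.1
tcp_pos: [649.2, -31.6, 132.3]
ee_rot: [[0.98, 0.005, -0.197], [0.197, 0.0, 0.98], [0.005, -1.0, -0.001]]
force: [1.9, 1.6, 4.8]
grip_width: -0.2
```

Call:
{"op": "send_rows", "data": {
  "series": "-0.04 0 0 0 0 0 1;-0.06 0 0 0 0 0 1;-0.06 0 0 0 0 0 1;-0.06 0 0 0 0 0 1;-0.06 0 0 0 0 0 1;0 0 0 0 0 0 1;0 0 0 0 0 0 1;0 0 0 0 0 0 1"
}}

```text
time_s: 29.9
tcp_pos: [635.7, -34.4, 132.9]
ee_rot: [[0.98, 0.006, -0.196], [0.196, -0.0, 0.981], [0.006, -1.0, -0.001]]
force: [2.7, 0.4, 7.4]
grip_width: 0.0
```

Call:
{"op": "send_rows", "data": {
  "series": "0 -0.1 0 0 0 0 1;0 -0.3 0 0 0 0 1;0 -0.4 0 0 0 0 1;0 -0.4 0 0 0 0 1;0 -0.4 0 0 0 0 1;0 -0.4 0 0 0 0 1;0 -0.2 0 0 0 0 1;0 0 0 0 0 0 1"
}}

```text
time_s: 30.7
tcp_pos: [634.9, -34.5, 243.2]
ee_rot: [[0.981, 0.005, -0.196], [0.196, -0.0, 0.981], [0.005, -1.0, -0.001]]
force: [-0.2, 0.7, 0.1]
grip_width: 0.2
```

```bash
python3 - <<'E'
from h import *
rep()
im=snap('scene','s17.png');cv2.imwrite('pics/s17z.png',cv2.resize(im[150:300,100:400],None,fx=2.6,fy=2.6))
snap('wrist','w17.png')
E
```

```text
t 30.7 rackpos [   3.6 -129.7  243.2] tilt 0.005 yaw 1.768 F rack [-0.1  0.7  0.1] w 0.2
```

View pics/s17z.png

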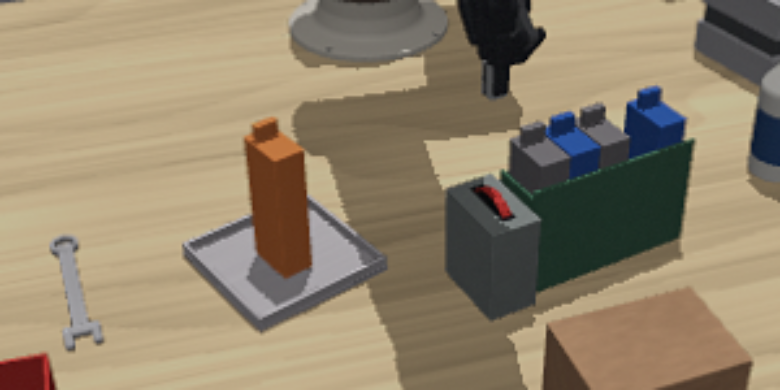

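View pics/w17.png

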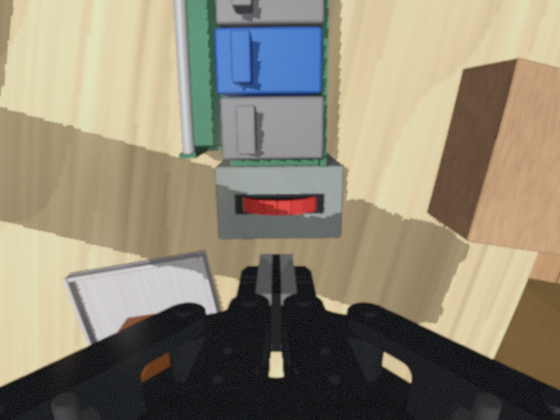

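The wheel shows only red. The orange case stands upright in the tray, and the four other cases stand in the rack. The bottle and wrench are unmoved and the arm is clear, so I'll hand in.

```bash
python3 -c "
from station import *
s=read_state();print(s['time_s'],s['force']);print(job_done())"
```

```text
30.8 [ 0.33911761 -0.71785187 -0.61621236]
the job is handed in; nothing more can be done
None
```

The job is done and was handed in at 30.8 s of the 72 s allowed.

- **Tipping:** I drew the orange case forward by its tab until it leaned on the front bar at about 0.48 rad.
- **Lifting and placing:** I gripped it by its broad sides (35.5 mm opening), lifted it out and stood it upright in the tray. It touched down at about 14 N, which I relieved before opening the gripper.
- **Edge wheel:** I rolled it forward in four strokes, about 79 mm of travel where at most 61 mm was needed. On the last two strokes the drag rose to about 3 N, which suggests the end stop was reached. I could not read the wheel angle directly.

**Last checks:** the final pictures show only red on the wheel and the orange case upright in the tray. The other four cases stand in the rack, and the bottle and wrench look unmoved by eye. The robot was touching nothing, with force within about 1 N of zero.

**Disagreement:** the wheel lay about 3 mm from where the rack fit placed it. I corrected this from the wrist picture before pressing on it.

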